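Centre-punch a microscope bracket blank through the jig's bush

TASK

Take the brass automatic centre punch from its wooden stand, set its point through the round guide bush of the drill jig onto the bracket blank, and, keeping it upright, press straight down until you feel its spring snap. Stop there without ramming the punch on past the snap, then lower it back into the same hole of the stand until it sits fully home, disturbing nothing else on the bench.

Things in the scene. Friction and masses are not known exactly. Their poses are not given: they have to be found in the camera images.
- punch_grip (a point): automatic centre punch, about 170 g, on its axis at the knurl, where to grip it: 80 mm above the free plunger's point, 30 mm above the shoulder under the barrel, 38 mm below the cap's top. Round brass barrel 14 mm wide, 52 mm long; dark cap 16 mm wide. z runs towards the cap. At the start it stands upright in its hole of the stand, its shoulder resting on the stand's top
- punch_nose (a point): lower end of the punch's steel nose sleeve (9.5 mm wide, 14 mm long, bevelled, from here up to the shoulder), on the axis, 44 mm below punch_grip; z towards the cap. From it stands out the free plunger, 6 mm wide and 36 mm long, with a conical point (2.4 mm wide at its end, full width 5 mm up)
- plunger (a joint): how far the plunger is pushed into the punch, m: 0 free, 0.0085 at its stop. The push needed starts at about 4 N, builds to about 14.5 N at 6 mm in and stays near 14 N until about 7 mm, where the striker lets go: the plunger jumps in to 8.4 mm and the push drops to 8 N or so; at the stop the punch is rigid. Snapped means more than 7.5 mm in. It springs out again when the punch is lifted
- bush (a point): centre of the mouth of the drill jig's guide bush, 37 mm above the bench: brass-ringed round hole, bore 8 mm, with a 2 mm chamfer (12 mm wide at the mouth), 12 mm long, upright, through a grey drill plate 66 x 60 mm. The blue-coated blank lies under it, of stock 3 to 9 mm thick: its face is 16 to 22 mm below this point. A push over 25 N on jig or blank is ramming
- jig: drill jig bolted to the bench: dark steel base 90 x 124 x 12 mm, drill plate on an upright at its -x side, screw heads up to 41 mm high 34 mm from the bush along -x, low pins, and a strap clamp on the blank with a brass nut on a stud up to 36 mm high. Origin on the bench straight below the bush, z up, y along the blank's length
- stand_hole (a point): centre of the mouth of the punch's hole in the wooden tool stand, 56 mm above the bench: upright hole 11.5 mm wide with a 2 mm chamfer, right through. Seated, punch_nose is 14 mm below this point and punch_grip 30 mm above it
- stand: wooden tool stand fixed to the bench, block 50 (x) x 104 (y) x 56 mm high; origin at the centre of its underside. The punch's hole lies 26 mm along its -y; drill shanks stand 9 mm out of its top along +y, 40, 52 and 64 mm from that hole
- dropper: bystander: yellow dropper bottle with white nozzle, 38 mm wide, 100 mm tall, loose; origin at the centre of its underside
- spare_blank: bystander: drilled aluminium bracket blank 38 x 106 x 5 mm lying flat, loose; origin at the centre of its underside
- dish: bystander: glass dish 80 mm wide, 16 mm tall, loose; origin at the centre of its underside
Things that resemble listed ones, but are neither listed nor needed, are in the scene too. What is shaped like the stand but purple is not meant.

How it is judged:
By the outcome, as a careful person would: the job done as asked, in the order asked, and still so for the second after the job is handed in, with the robot touching nothing.
It also fails if it takes over 69 s, if anything falls off the work surface, if the arm or the gripper's body presses on something with over 40 N, if the wrist force passes 120 N, or if a joint passes its speed limit or range.

ROBOT

A 6-joint arm with a two-finger parallel gripper is mounted at the origin on the work surface. World frame = base frame: x ahead of the robot, y to its left, z up, the work surface at z = 0. Lengths are in m, angles in rad, forces in N, time in s.
With the tool pointing down it reaches from about 0.275 to 0.75 m from the base axis. Payload 10.2 kg.
Tool frame: the origin (TCP) lies at the very end of the fingers, on their centre line; the grasp point (between the pads) lies 19 mm behind it; x points along the fingers, y is the direction in which the jaws open and shut, and the axes are right-handed (so a half turn about x gives the same grasp; the last joint's range is limited). The gripper opens to 85 mm and grips with 20 to 120 N. Pads are 22 mm wide; open, the fingers measure 114 mm over their backs; the gripper's body (76 mm by 85 mm) begins 54 mm behind the grasp point. The pads swing forward as they close: fully open they stand 13 mm farther back than shut.
Start: joints at [1.068, 0.313, 1.498, -0, 1.331, -0.223], TCP at [0.145, 0.505, 0.231] pointing down, gripper open.
Joint ranges: [-2.94, 2.94], [-0.97, 2.17], [0.19, 2.56], [-1.23, 4.37], [0.02, 3.11], [-2.88, 2.88]. Speed limits (rad/s): [2.39, 2.39, 3.01, 3.14, 3.14, 3.14].

INTERFACE

Orientations are given as a unit quaternion [x, y, z, w].
In Python, from cell import robot gives the robot as it stands. The module is installed in compiled form; this text tells all that it offers. Calls block until the motion is done:
- robot.move_pose(position, orientation): joint-space move of the TCP to a pose.
- robot.servo_line(position, v=0.15, rot=None, max_force=None): straight line of the TCP; rot=None keeps the orientation; v is the mean speed in m/s. With max_force (N) it stops when the force on the tool has changed by that much, and returns True; else False.
- robot.goto_joints(angles): joint-space move.
- robot.ungrasp() and robot.close(grasp_force=None): open the fingers fully, or close them until they stop; grasp_force is the grip in N (None keeps the last).
- robot.dwell(seconds).
- robot.inverse_kinematics(position, orientation): joint angles nearest the present ones, or None.
- robot.camera(name): name is "scene" or "side" or "wrist"; returns a dict with "pixels" (420x560x3 uint8, blue, green, red), "depth" (420x560 float32, m along the optical axis (not along the pixel's ray), 0 where there is no reading), "intrinsics" (3x3 intrinsics, pixels), "k1" (the pictures are not rectified: a ray, as slopes to the right and down, at radius r is drawn at 1 + k1 r^2 times it, then the intrinsics apply), "T" (4x4, takes a point from camera to world coordinates); the wrist camera has in their place "tool_from_camera" (4x4, takes a point from camera to tool coordinates, whose origin is the TCP and whose axes are the tool frame's). Camera axes: x right, y up, looking along -z (the intrinsics and any distortion apply to the point x, -y, -z); pixel columns grow to the right and rows downward; lengths in m; the calibration is good to about 2 mm. A picture is of the moment at which its call begins: read the wrist's pose just before it.
A pose or a line that the arm cannot do raises robot.PlanningError and nothing moves.
- robot.sign_off(): hands the job in, once; it reports no verdict.
Trained networks look in the newest picture that a camera, given by its name, has taken for a name from the list of things; names that differ only in an ending like _2 or _b are one class to them, and where a whole thing is asked for, a point or a joint stands for the part that bears it (a point fixed in the world has none). Each returns a list of dicts, best first, with "score" (0 to 1); they miss things now and then, are a little off and sometimes report something else, mostly with a low value. They report only what shows in the picture. A call takes as long as a camera call. They do not tell look-alikes from the thing itself.
- robot.find_in(camera, target): "xyz" ([x, y, z] in m, in the coordinates of the camera as it stood for that picture, good to about 4 mm: the middle of the surface that is visible of it).
- robot.trace(camera, target): "pixels" (420x560 bool, what is visible of it).
- robot.pinpoint(camera, target): "xyz" ([x, y, z] in m, in the coordinates of the camera as it stood for that picture, good to about 4 mm: a listed point, or the origin of a listed thing).
Readings, each from a call of its own:
- robot.current_clock(): time.
- robot.current_joint_pos(): joint angles.
- robot.current_dq(): joint speeds.
- robot.current_joint_efforts(): joint torques, N m.
- robot.current_eef_pos(): TCP position.
- robot.current_tcp_rot(): TCP orientation.
- robot.current_force(): force on the tool from outside, world axes, zero at the start.
- robot.current_moment(): the same for the moment, N m.
- robot.current_finger_gap(): finger opening in m.
Only numpy, scipy, OpenCV 4.12 (cv2) and the standard library are available. Lean on these libraries where they do the work, as an engineer would, in place of code of your own. Each camera call takes 0.05 s, during which the arm holds its last target. There are 200 camera calls.

## Working session

There is one attempt and no reset: what is moved stays moved. The work goes in short steps, each a Python script; the robot and the scene stay as the last script left them, time stands still between calls to the robot, and variables do not carry over. Pictures are saved under pics/ and viewed, about 8 in all and at most 12, crops included, and the job is handed in when it is done.

```bash
mkdir -p pics
cat > h.py <<'E'
import numpy as np, cv2
from scipy.spatial.transform import Rotation as R
from cell import robot
def T_of(p,q):
    T=np.eye(4);T[:3,:3]=R.from_quat(q).as_matrix();T[:3,3]=p;return T
def cam(name):
    p,q=robot.current_eef_pos(),robot.current_tcp_rot()
    c=robot.camera(name)
    if name=="wrist": c["T"]=T_of(p,q)@np.array(c["tool_from_camera"])
    c["T"]=np.array(c["T"]);c["K"]=np.array(c["intrinsics"]);return c
def w(c,x): return (c["T"]@np.r_[x,1])[:3]
def px(c,P):
    x=np.linalg.inv(c["T"])@np.r_[P,1]; s=np.array([x[0],-x[1]])/-x[2]; s=s*(1+c["k1"]*(s@s))
    return c["K"][:2,:2]@s+c["K"][:2,2]
def ray(c,uv):
    d=(np.array(uv)-c["K"][:2,2])/np.diag(c["K"])[:2]; s=d.copy()
    for _ in range(20): s=d/(1+c["k1"]*(s@s))
    return c["T"][:3,3], c["T"][:3,:3]@np.array([s[0],-s[1],-1])
def onz(c,uv,z):
    o,d=ray(c,uv); return o+d*(z-o[2])/d[2]
def world(c,uv):
    o,d=ray(c,uv); return o+d*c["depth"][int(round(uv[1])),int(round(uv[0]))]
E
python3 - <<'E'
from h import *
print(robot.current_tcp_rot(),robot.current_clock(),robot.current_finger_gap())
ims=[]
for n in ["scene","side","wrist"]:
    c=cam(n);print(n,c["T"].round(3).tolist(),c["K"][0,0],c["k1"])
    cv2.imwrite(f"pics/{n}0.png",c["pixels"]); ims.append(c["pixels"])
    for t in ["punch_grip","punch_nose","bush","jig","stand_hole","stand","dropper","spare_blank","dish"]:
        for d in robot.pinpoint(n,t)[:3]:
            P=w(c,d["xyz"]);print(t,round(d["score"],2),P.round(3),px(c,P).round())
cv2.imwrite("pics/a.png",cv2.resize(np.hstack(ims[:2]),(800,300)))
E
```

```text
[ 0.09814408  0.70037066 -0.09903118  0.70002965] 0.0 0.08522828643875958
scene [[-0.826, -0.358, 0.436, 1.04], [0.564, -0.51, 0.65, 0.612], [-0.01, 0.783, 0.622, 0.71], [0.0, 0.0, 0.0, 1.0]] 542.2923672889891 -0.06349131617592013
punch_grip 0.53 [ 0.494 -0.179  0.087] [287. 161.]
punch_nose 0.45 [ 0.494 -0.179  0.042] [287. 179.]
bush 0.85 [0.487 0.174 0.034] [405. 276.]
jig 0.56 [0.484 0.182 0.004] [407. 290.]
stand_hole 0.86 [ 0.456 -0.34   0.056] [262. 137.]
stand_hole 0.62 [ 0.49  -0.181  0.052] [288. 174.]
stand 0.77 [ 0.457 -0.314 -0.005] [268. 164.]
dropper 0.85 [ 0.63  -0.005  0.003] [281. 263.]
dropper 0.58 [ 0.49  -0.182  0.056] [288. 172.]
spare_blank 0.62 [0.73  0.209 0.001] [305. 367.]
spare_blank 0.36 [0.484 0.18  0.004] [407. 289.]
dish 0.95 [ 0.723 -0.212  0.004] [187. 223.]
side [[-0.847, 0.364, -0.389, 0.249], [-0.532, -0.576, 0.621, 0.477], [0.002, 0.732, 0.681, 0.658], [0.0, 0.0, 0.0, 1.0]] 514.2747169921079 -0.04849433730642737
punch_grip 0.5 [ 0.493 -0.177  0.088] [353. 190.]
punch_nose 0.62 [ 0.491 -0.179  0.042] [352. 209.]
bush 0.83 [0.486 0.169 0.039] [244. 356.]
jig 0.61 [0.488 0.176 0.   ] [241. 373.]
stand_hole 0.97 [ 0.496 -0.177  0.058] [350. 203.]
stand_hole 0.62 [ 0.454 -0.338  0.054] [405. 166.]
stand 0.66 [ 0.494 -0.154 -0.002] [342. 235.]
stand 0.62 [ 0.452 -0.31  -0.   ] [396. 195.]
dropper 0.89 [ 0.631 -0.005 -0.004] [233. 257.]
spare_blank 0.85 [0.728 0.21  0.003] [102. 315.]
dish 0.91 [ 0.725 -0.203  0.001] [251. 177.]
wrist [[0.275, -0.909, -0.314, 0.065], [0.961, 0.26, 0.09, 0.528], [0.0, -0.327, 0.945, 0.375], [0.0, 0.0, 0.0, 1.0]] 326.0718498251108 -0.02921994865568364
```

Run:
```python
import cv2,numpy as np
a=cv2.imread("pics/scene0.png");b=cv2.imread("pics/side0.png")
cv2.imwrite("pics/b.png",np.hstack([cv2.resize(a[90:390,120:520],(400,300)),cv2.resize(b[100:400,70:470],(400,300))]))
```

```text
(no output)
```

View pics/scene0.png

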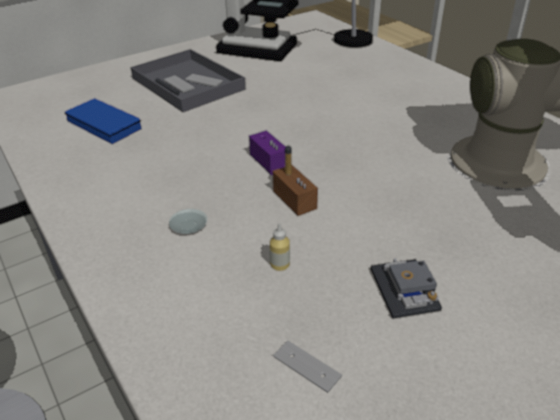

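View pics/side0.png

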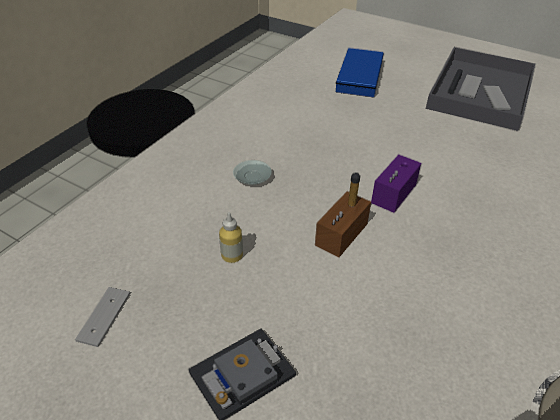

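The punch stands in the brown stand: scene (287,165), side (354,190). The look-alikes are the purple stand, scene (267,150) / side (396,182), and the brass nut, (433,296)/(222,397), which could pass for the bush at (408,275)/(241,361). Next come close wrist views at opposite yaws over the bush and the punch.

```bash
cat >> h.py <<'E'
def quat(a):
    x=np.array([0,0,-1.]);y=np.array([np.cos(a),np.sin(a),0]);return R.from_matrix(np.c_[x,y,np.cross(x,y)]).as_quat()
E
python3 - <<'E'
from h import *
y=R.from_quat(robot.current_tcp_rot()).as_matrix()[:,1];print("yaw",np.arctan2(y[1],y[0]))
for nm,P in [("bush",[.487,.172,.19]),("punch",[.493,-.178,.24])]:
    for a in np.arange(-np.pi,np.pi,np.pi/4):
        j=robot.inverse_kinematics(P,quat(a));print(nm,round(a,2),None if j is None else np.round(j,2))
E
```

```text
yaw 1.291020154306421
bush -3.14 None
bush -2.36 [ 0.11  0.33  1.59 -0.    1.23  2.47]
bush -1.57 [ 0.11  0.33  1.59 -0.    1.23  1.68]
bush -0.79 [ 0.11  0.33  1.59 -0.    1.23  0.9 ]
bush 0.0 [ 0.11  0.33  1.59 -0.    1.23  0.11]
bush 0.79 [ 0.11  0.33  1.59 -0.    1.23 -0.67]
bush 1.57 [ 0.11  0.33  1.59 -0.    1.23 -1.46]
bush 2.36 [ 0.11  0.33  1.59 -0.    1.23 -2.24]
punch -3.14 [-0.57  0.3   1.49 -0.    1.35  2.57]
punch -2.36 [-0.57  0.3   1.49 -0.    1.35  1.79]
punch -1.57 [-0.57  0.3   1.49 -0.    1.35  1.  ]
punch -0.79 [-0.57  0.3   1.49 -0.    1.35  0.22]
punch 0.0 [-0.57  0.3   1.49 -0.    1.35 -0.57]
punch 0.79 [-0.57  0.3   1.49  0.    1.35 -1.36]
punch 1.57 [-0.57  0.3   1.49 -0.    1.35 -2.14]
punch 2.36 None
```

Run:
```python
from h import *
import pickle
out=[]
H=np.pi/2
for nm,P,ts in [("bush",[.487,.174,.17],["bush"]),("punch",[.493,-.178,.25],["punch_grip","stand_hole"])]:
    for a in ([H,0,-H] if nm=="bush" else [-H,0,H]):
        robot.move_pose(P,quat(a)); robot.dwell(.2)
        c=cam("wrist"); out.append((nm,a,c))
        i=len(out); cv2.imwrite(f"pics/w{i}.png",c["pixels"])
        for t in ts:
            for d in robot.pinpoint("wrist",t)[:2]:
                Q=w(c,d["xyz"]);print(nm,round(a,2),t,round(d["score"],2),Q.round(4),px(c,Q).round(1))
print(robot.current_clock())
pickle.dump(out,open("views.pkl","wb"))
I=[cv2.resize(cv2.imread(f"pics/w{i}.png"),(266,200)) for i in range(1,7)]
cv2.imwrite("pics/w.png",np.vstack([np.hstack(I[:3]),np.hstack(I[3:])]))
```

```text
bush 1.57 bush 0.9 [0.4842 0.1764 0.0409] [279.  196.8]
bush 0 bush 0.8 [0.4871 0.1751 0.0399] [275.8 198.6]
bush -1.57 bush 0.97 [0.487  0.1751 0.0388] [274.9 200.6]
punch -1.57 punch_grip 0.74 [ 0.4957 -0.1816  0.0895] [280.8 189.3]
punch -1.57 stand_hole 0.7 [ 0.4577 -0.3382  0.0562] [422.  215.1]
punch -1.57 stand_hole 0.66 [ 0.4948 -0.1828  0.0879] [282.  189.7]
punch 0 punch_grip 0.72 [ 0.4915 -0.1856  0.0893] [274.2 198.1]
punch 0 stand_hole 0.86 [ 0.4565 -0.3348  0.0554] [246.  306.9]
punch 0 stand_hole 0.81 [ 0.4918 -0.182   0.0561] [274.6 185.9]
punch 1.57 punch_grip 0.56 [ 0.4936 -0.1841  0.0867] [270.6 189.9]
punch 1.57 stand_hole 0.78 [ 0.4558 -0.338   0.0572] [121.5 147. ]
12.15
```

View pics/w.png

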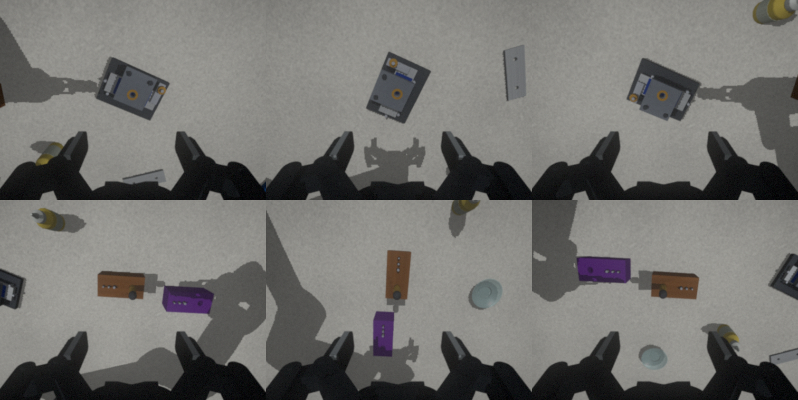

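Run:
```python
import pickle
from h import *
out=pickle.load(open("views.pkl","rb"))
tiles=[];res={"bush":[],"punch":[]}
for nm,a,c in out:
    P0=[.487,.175,.037] if nm=="bush" else [.494,-.181,.124]
    u=px(c,P0); x0,y0=(u-20).round().astype(int)
    im=c["pixels"][y0:y0+40,x0:x0+40].astype(int)
    b,g,r=im[...,0],im[...,1],im[...,2]
    m=((r-b)>30) if nm=="bush" else (im.max(2)<62)
    m=m.astype(np.uint8)
    n,l,s,ce=cv2.connectedComponentsWithStats(m,connectivity=8)
    k=min((k for k in range(1,n) if s[k,4]>15),key=lambda k:np.hypot(*(ce[k]-20)),default=None)
    if k is None: print(nm,a,"none");continue
    pts=np.argwhere(l==k)[:,::-1].astype(np.int32); hull=cv2.convexHull(pts)
    f=np.zeros_like(m);cv2.fillConvexPoly(f,hull,1);yy,xx=np.nonzero(f)
    uv=np.array([xx.mean()+x0,yy.mean()+y0]);res[nm].append(ray(c,uv))
    print(nm,round(a,2),uv.round(1),"area",len(xx),s[k,2:4],"onz",onz(c,uv,P0[2]).round(4), "depth",world(c,uv).round(4))
    v=np.ascontiguousarray(cv2.resize(im.astype(np.uint8),(260,260),interpolation=0));
    cv2.polylines(v,[((hull+.5)*6.5).astype(np.int32)],True,(0,255,0),1);tiles.append(v)
for nm,rs in res.items():
    A=np.zeros((3,3));B=np.zeros(3)
    for o,d in rs:
        d=d/np.linalg.norm(d);M=np.eye(3)-np.outer(d,d);A+=M;B+=M@o
    X=np.linalg.solve(A,B);print(nm,X.round(4),[round(float(np.linalg.norm(np.cross(X-o,d/np.linalg.norm(d)))),4) for o,d in rs])
cv2.imwrite("pics/t.png",np.vstack([np.hstack(tiles[:3]),np.hstack(tiles[3:6])]))
```

```text
bush 1.57 [278.2 198.7] area 417 [23 22] onz [0.4871 0.1758 0.037 ] depth [0.4919 0.1758 0.021 ]
bush 0 [275.7 197.1] area 414 [23 23] onz [0.4871 0.1756 0.037 ] depth [0.487  0.1711 0.0219]
bush -1.57 [274.1 200.5] area 413 [23 22] onz [0.4866 0.1758 0.037 ] depth [0.4814 0.1759 0.0201]
punch -1.57 [279.2 199. ] area 239 [17 18] onz [ 0.4964 -0.1798  0.124 ] depth [ 0.4968 -0.1798  0.1254]
punch 0 [275.4 199.8] area 250 [16 19] onz [ 0.4928 -0.1767  0.124 ] depth [ 0.4928 -0.1767  0.124 ]
punch 1.57 [275.1 196.1] area 249 [16 20] onz [ 0.4888 -0.1795  0.124 ] depth [ 0.4888 -0.1795  0.124 ]
bush [0.4869 0.1758 0.0377] [0.0001, 0.0001, 0.0001]
punch [ 0.4926 -0.1799  0.1121] [0.0002, 0.0004, 0.0004]
```

View pics/t.png

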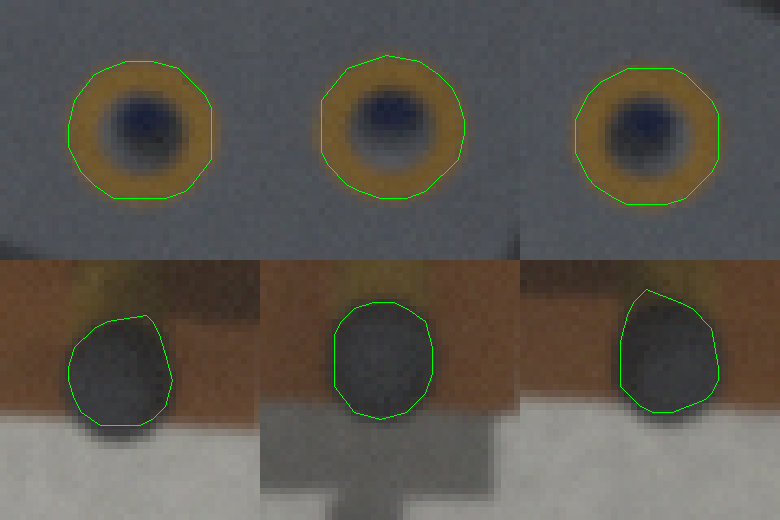

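Run:
```python
from h import *
G=np.array([.4926,-.1799,.067])
robot.move_pose(G+[0,0,.08],quat(0))
robot.servo_line(G,v=.1,max_force=8)
f0=np.array(robot.current_force()); print(robot.current_eef_pos())
robot.close(80); robot.dwell(.3)
print("gap",robot.current_finger_gap(),"dF",np.array(robot.current_force())-f0, robot.current_moment(),robot.current_eef_pos(),robot.current_clock())
c=cam("side");cv2.imwrite("pics/g1.png",cv2.resize(c["pixels"][130:270,280:440],(640,560)))
```

```text
[ 0.49293364 -0.1801061   0.06758292]
gap 0.012363460971705329 dF [-0.28113602  0.13004341  5.30153371] [0.15515435 0.05690125 0.03196089] [ 0.49273752 -0.17993861  0.06720024] 15.4667
```

View pics/g1.png

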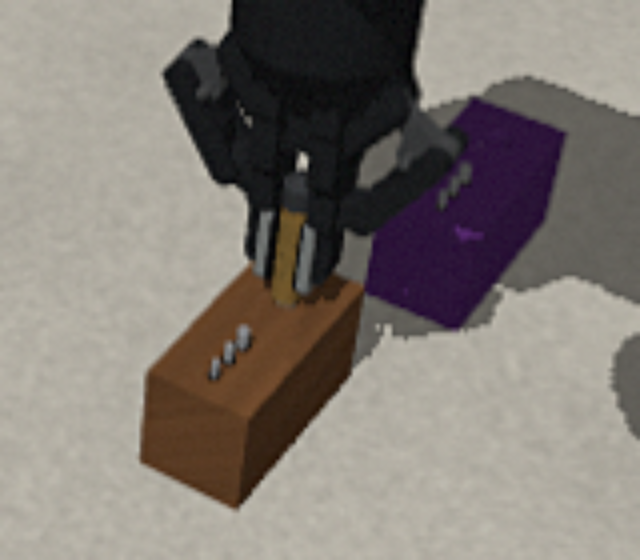

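Run:
```python
from h import *
B=np.array([.4869,.1758]); q=quat(0)
p=np.array(robot.current_eef_pos()); np.save("seat.npy",np.r_[p,robot.current_finger_gap()])
robot.servo_line([p[0],p[1],.067+.09],v=.1); 
print("gap",robot.current_finger_gap(),robot.current_force())
robot.servo_line([B[0],B[1],.157],v=.15)
robot.servo_line([B[0],B[1],.037+.061+.012],v=.1); robot.dwell(.3)
print(robot.current_eef_pos(),robot.current_force(),robot.current_moment(),robot.current_clock())
import pickle
o={}
for n in ["scene","side","wrist"]:
    c=cam(n);o[n]=c
    for t in ["punch_nose","punch_grip","bush"]:
        for d in robot.pinpoint(n,t)[:1]: print(n,t,round(d["score"],2),w(c,d["xyz"]).round(4))
pickle.dump(o,open("v2.pkl","wb"))
P=[B[0],B[1],.05];T=[]
for n in ["scene","side"]:
    u=px(o[n],P).astype(int);T.append(cv2.resize(o[n]["pixels"][u[1]-35:u[1]+25,u[0]-20:u[0]+20],(400,600),interpolation=cv2.INTER_CUBIC)); print(n,u)
cv2.imwrite("pics/v2.png",np.hstack(T))
```

```text
gap 0.011876768772093751 [ 0.46192364 -0.27424232 -2.37874741]
[0.4870819  0.17582365 0.11040531] [-0.69343828 -0.08179566 -1.3894133 ] [ 0.009754    0.00959343 -0.02084952] 20.0083
scene punch_nose 0.73 [0.4859 0.1758 0.0867]
scene punch_grip 0.7 [0.4854 0.179  0.1306]
scene bush 0.64 [0.4872 0.1719 0.0358]
side punch_nose 0.7 [0.4846 0.1776 0.0852]
side punch_grip 0.54 [0.4893 0.1798 0.1314]
side bush 0.77 [0.4865 0.1743 0.0394]
wrist punch_nose 0.62 [0.4881 0.1759 0.0875]
wrist punch_grip 0.86 [0.4882 0.1724 0.1277]
wrist bush 0.74 [0.4856 0.1743 0.0388]
scene [407 269]
side [240 354]
```

View pics/v2.png

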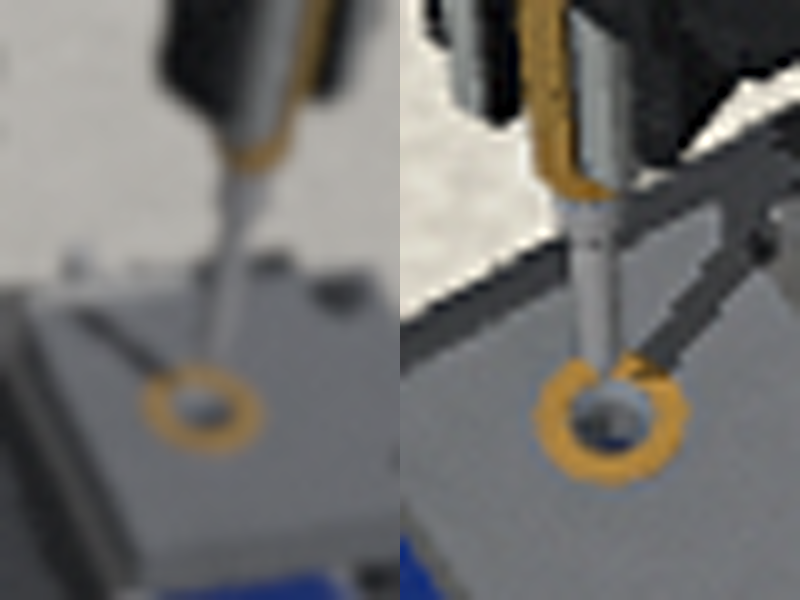

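Run:
```python
from h import *
import pickle
o=pickle.load(open("v2.pkl","rb"));B=[.4869,.1758]
for n in ["scene","side"]:
    c=o[n];u0=px(c,B+[.05]).astype(int)-[20,35]
    f=lambda P:((px(c,P)-u0)*10).round().astype(int)
    print(n,"bush",f(B+[.037]),{z:f(B+[z]).tolist() for z in (.049,.055,.065,.075,.085,.099,.11)})
    # measure plunger/sleeve midpoints per row by gradient
    im=cv2.GaussianBlur(c["pixels"],(0,0),.6).astype(float).mean(2)
    for r in range(17 if n=="scene" else 20,38):
        row=im[u0[1]+r,u0[0]+8:u0[0]+36]; print(r,row.round().astype(int).tolist())
```

```text
scene bush [193 409] {0.049: [203, 360], 0.055: [207, 335], 0.065: [215, 293], 0.075: [223, 250], 0.085: [231, 207], 0.099: [243, 146], 0.11: [252, 97]}
17 [177, 176, 175, 174, 174, 174, 174, 174, 174, 175, 175, 175, 170, 147, 112, 93, 96, 104, 120, 141, 160, 170, 173, 173, 174, 175, 174, 174]
18 [177, 176, 175, 174, 174, 173, 173, 174, 174, 174, 174, 173, 166, 143, 112, 100, 106, 117, 133, 154, 169, 174, 173, 172, 173, 174, 175, 174]
19 [176, 176, 175, 174, 173, 172, 172, 173, 174, 174, 174, 173, 163, 139, 111, 104, 112, 124, 140, 159, 172, 175, 174, 172, 172, 174, 175, 175]
20 [176, 175, 175, 174, 173, 173, 172, 172, 173, 174, 174, 173, 164, 141, 113, 107, 116, 129, 145, 161, 172, 174, 174, 173, 173, 174, 174, 175]
21 [174, 174, 174, 174, 174, 174, 175, 174, 174, 175, 176, 175, 168, 148, 119, 109, 120, 136, 155, 167, 173, 174, 174, 173, 173, 173, 174, 174]
22 [173, 173, 174, 174, 175, 175, 177, 177, 176, 177, 177, 177, 171, 151, 122, 112, 126, 147, 164, 172, 174, 174, 174, 173, 173, 173, 174, 174]
23 [169, 170, 173, 175, 176, 177, 177, 178, 178, 177, 177, 175, 167, 146, 120, 116, 1
[... 3869 characters left out ...]
 118]
33 [108, 116, 116, 114, 114, 114, 114, 115, 113, 111, 129, 133, 118, 96, 107, 115, 107, 81, 64, 61, 65, 77, 105, 117, 118, 118, 118, 119]
34 [118, 118, 116, 115, 113, 114, 115, 115, 113, 110, 127, 133, 117, 97, 102, 105, 82, 66, 61, 62, 77, 105, 117, 118, 117, 118, 118, 118]
35 [118, 116, 115, 115, 113, 112, 113, 113, 114, 112, 127, 133, 119, 101, 102, 91, 69, 63, 61, 68, 102, 116, 117, 118, 117, 117, 116, 116]
36 [116, 116, 115, 115, 115, 114, 114, 115, 117, 119, 125, 127, 117, 108, 113, 104, 76, 64, 62, 78, 108, 117, 117, 116, 116, 116, 116, 116]
37 [117, 116, 116, 116, 115, 113, 115, 117, 119, 119, 118, 117, 113, 118, 119, 97, 81, 79, 82, 106, 117, 117, 116, 116, 116, 115, 115, 116]
```

Run:
```python
from h import *
import pickle
o=pickle.load(open("v2.pkl","rb"));B=[.4869,.1758]
for n in ["scene","side"]:
    c=o[n];u0=px(c,B+[.05]).astype(int)-[20,35]
    im=cv2.imread(f"pics/{n}0.png").astype(float)[u0[1]:u0[1]+60,u0[0]:u0[0]+40]
    W=np.clip(im[...,2]-im[...,0]-15,0,None); W[:33]=0;W[52:]=0;W[:,:11]=0;W[:,31:]=0
    m=(W>15).astype(np.uint8);k,l,s,ce=cv2.connectedComponentsWithStats(m);i=1+s[1:,4].argmax()
    pts=np.argwhere(l==i)[:,::-1].astype(np.int32);e=cv2.fitEllipse(cv2.convexHull(pts).astype(np.float32))
    print(n,"bush ellipse",e,"pred",px(c,B+[.037])-u0)
    # plunger: difference to initial empty picture
    a=o[n]["pixels"].astype(float)[u0[1]:u0[1]+60,u0[0]:u0[0]+40]
    D=np.abs(a-im).max(2)
    for r in range(27,37): print(r,D[r,8:32].round().astype(int).tolist())
```

```text
scene bush ellipse ((19.718547821044922, 40.47457504272461), (7.738877296447754, 11.171378135681152), 99.60631561279297) pred [19.32350634 40.89080833]
27 [15, 15, 14, 16, 16, 15, 15, 15, 15, 15, 15, 11, 10, 25, 42, 51, 39, 19, 12, 10, 10, 14, 13, 14]
28 [14, 17, 15, 16, 15, 15, 15, 15, 14, 17, 14, 10, 6, 14, 28, 32, 26, 13, 12, 13, 14, 13, 12, 11]
29 [13, 11, 15, 16, 15, 15, 15, 14, 13, 12, 12, 10, 3, 7, 22, 26, 18, 12, 12, 12, 12, 13, 11, 11]
30 [5, 1, 8, 13, 14, 15, 13, 15, 14, 13, 12, 5, 3, 9, 21, 24, 16, 12, 14, 13, 14, 14, 12, 11]
31 [24, 21, 8, 5, 12, 15, 13, 12, 13, 12, 12, 6, 2, 11, 24, 23, 14, 13, 13, 12, 12, 13, 12, 12]
32 [19, 30, 26, 13, 4, 11, 14, 15, 13, 13, 11, 5, 3, 13, 25, 21, 15, 14, 13, 14, 13, 13, 12, 11]
33 [3, 15, 24, 22, 10, 2, 9, 12, 13, 13, 9, 4, 5, 15, 24, 19, 13, 13, 12, 14, 14, 12, 14, 13]
34 [8, 4, 4, 19, 23, 17, 6, 5, 12, 13, 12, 8, 10, 18, 24, 16, 15, 12, 14, 13, 12, 13, 12, 13]
35 [13, 10, 8, 4, 20, 30, 25, 9, 4, 12, 14, 9, 9, 17, 19, 14, 13, 12, 14, 12, 13, 13, 15, 13]
36 [13, 15, 13, 8, 1, 19, 30, 25, 12, 5, 13, 10, 11, 14, 14, 15, 12, 15, 12, 14, 1
[... 455 characters left out ...]
23, 24]
30 [23, 17, 21, 16, 23, 34, 36, 34, 32, 34, 56, 57, 35, 6, 27, 35, 36, 33, 38, 15, 28, 23, 21, 28]
31 [24, 20, 24, 36, 35, 30, 32, 33, 34, 35, 56, 57, 37, 2, 32, 36, 35, 38, 39, 5, 21, 21, 27, 22]
32 [26, 29, 31, 35, 33, 31, 32, 32, 32, 27, 56, 59, 42, 7, 27, 37, 39, 38, 10, 25, 23, 24, 19, 33]
33 [33, 35, 36, 30, 33, 33, 35, 32, 32, 23, 52, 59, 41, 9, 30, 36, 37, 13, 29, 27, 21, 20, 35, 39]
34 [34, 35, 32, 35, 33, 32, 40, 35, 34, 23, 53, 58, 33, 7, 20, 36, 12, 25, 22, 23, 21, 35, 37, 34]
35 [33, 32, 35, 31, 32, 30, 30, 29, 36, 25, 54, 77, 80, 50, 27, 7, 27, 22, 24, 27, 35, 36, 34, 35]
36 [32, 32, 35, 34, 32, 36, 32, 32, 38, 46, 42, 89, 82, 48, 45, 52, 14, 33, 30, 18, 30, 37, 35, 32]
```

Run:
```python
from h import *
X=.4869-.0006;Y=.1758
robot.servo_line([X,Y,.110],v=.05);robot.dwell(.2)
f0=np.array(robot.current_force());m0=np.array(robot.current_moment());np.save("f0.npy",np.r_[f0,m0])
for z in [.100,.096,.093,.090,.087,.084]:
    hit=robot.servo_line([X,Y,z],v=.02,max_force=2.5)
    robot.dwell(.1)
    print(z,hit,np.round(robot.current_eef_pos(),4),np.round(np.array(robot.current_force())-f0,2),np.round(np.array(robot.current_moment())-m0,3))
    if hit: break
print(robot.current_clock())
```

```text
0.1 False [0.4864 0.1758 0.1001] [ 0.07  1.22 -0.29] [-0.009 -0.008  0.032]
0.096 False [0.4864 0.1758 0.096 ] [-0.34  1.31 -0.1 ] [0.054 0.008 0.004]
0.093 False [0.4863 0.1758 0.093 ] [-0.05  0.57  0.39] [ 0.046 -0.015 -0.066]
0.09 False [0.4863 0.1758 0.09  ] [ 0.01  1.09 -0.5 ] [-0.05  -0.068 -0.004]
0.087 False [0.4863 0.1758 0.087 ] [ 0.43  1.47 -0.18] [ 0.049 -0.091  0.01 ]
0.084 False [0.4863 0.1758 0.084 ] [-0.27  1.35 -0.15] [ 0.058 -0.035  0.034]
23.8583
```

Run:
```python
from h import *
f0=np.load("f0.npy")
X,Y=.4863,.1758
robot.dwell(.1)
def F():
    s=[]
    for _ in range(3): robot.dwell(.02); s.append(np.array(robot.current_force())-f0[:3])
    return np.mean(s,0)
b=F();z=.084;zc=None;pk=0;log=[]
while z>.066:
    z-=.0003 if zc is None or pk<12 else .0002
    robot.servo_line([X,Y,z],v=.02,max_force=20)
    f=F()-b; pk=max(pk,f[2]); p=robot.current_eef_pos()
    log.append((round(z,4),round(p[2],4),*f.round(1)))
    if zc is None and f[2]>2.5: zc=z
    if f[2]>18 or (pk>11 and f[2]<pk-3.5) or (zc and zc-z>.0088): break
for l in log[-40:]: print(*l)
print("zc",zc,"pk",pk,robot.current_eef_pos(),robot.current_finger_gap(),robot.current_clock())
```

```text
0.0813 0.0813 0.2 -0.7 0.5
0.081 0.0811 0.1 -0.5 2.3
0.0807 0.0809 -0.6 0.1 3.9
0.0804 0.0805 -0.7 -0.1 4.8
0.0801 0.0802 -0.6 -0.5 6.0
0.0798 0.0799 -0.6 0.4 6.1
0.0795 0.0796 -0.9 -0.1 6.7
0.0792 0.0793 -0.5 -0.5 6.8
0.0789 0.079 -1.0 -0.0 7.6
0.0786 0.0788 -1.0 -0.1 8.2
0.0783 0.0785 -0.4 -0.8 8.7
0.078 0.0782 -0.6 -0.2 9.1
0.0777 0.078 -1.1 -0.2 9.3
0.0774 0.0778 -1.3 -0.0 10.5
0.0771 0.0775 -1.6 0.1 10.6
0.0768 0.0772 -0.9 -0.6 10.3
0.0765 0.077 -1.5 -0.4 11.3
0.0762 0.0767 -1.4 -0.5 12.8
0.076 0.0766 -1.5 -0.3 11.7
0.0758 0.0764 -2.1 -0.3 11.9
0.0756 0.0762 -1.5 -0.8 12.6
0.0754 0.076 -1.7 -0.2 13.0
0.0752 0.0759 -1.9 -0.6 12.8
0.075 0.0757 -2.0 -0.3 13.2
0.0748 0.0755 -1.5 -0.7 13.3
0.0746 0.0753 -2.7 -0.4 13.9
0.0744 0.0752 -2.2 -0.3 14.1
0.0742 0.075 -2.3 -0.1 14.2
0.074 0.0748 -2.1 -0.6 14.3
0.0738 0.0746 -2.1 -0.8 14.7
0.0736 0.0745 -2.6 0.2 14.5
0.0734 0.0743 -1.9 -0.3 15.0
0.0732 0.074 -2.3 -0.2 14.8
0.073 0.0739 -2.4 -0.0 15.0
0.0728 0.0737 -2.5 -0.6 15.8
0.0726 0.0735 -2.1 -0.3 15.1
0.0724 0.0733 -3.1 -0.4 15.2
0.0722 0.0731 -2.4 -0.1 15.0
0.072 0.0728 -2.6 -0.4 14.6
0.0718 0.0726 -2.1 -0.5 13.8
zc 0.08070000000000006 pk 15.788890547369377 [0.48660893 0.17584656 0.07255199] 0.012078639375210573 38.4083
```

Run:
```python
from h import *
f0=np.load("f0.npy");X,Y,z=.4863,.1758,.0718
b=np.array([0.1,1.2,-.2])
for i in range(14):
    z-=.0002
    robot.servo_line([X,Y,z],v=.02,max_force=8)
    s=[]
    for _ in range(2): robot.dwell(.015); s.append(np.array(robot.current_force())-f0[:3]-b)
    f=np.mean(s,0);print(round(z,4),round(robot.current_eef_pos()[2],4),f.round(1))
    if f[2]<10 or f[2]>18: break
print(robot.current_finger_gap(),robot.current_clock())
```

```text
0.0716 0.0721 [-1.1 -0.9 10.2]
0.0714 0.0717 [-1.4 -0.1  9.3]
0.011895584130843184 38.975
```

Run:
```python
from h import *
f0=np.load("f0.npy");b=np.array([0.1,1.2,-.2])
def rd():
    s=[]
    for _ in range(5): robot.dwell(.02); s.append(np.array(robot.current_force())-f0[:3]-b)
    print(np.round(robot.current_eef_pos(),4),np.mean(s,0).round(1))
    return np.mean(s,0)[2]
f=rd()
for z in (.0713,.0711,.0709):
    if f>10.5: break
    robot.servo_line([.4863,.1758,z],v=.02,max_force=6); f=rd()
print(robot.current_clock())
```

```text
[0.4865 0.1758 0.0717] [-0.7 -0.5  9.2]
[0.4865 0.1759 0.0717] [-1.6 -0.5 10.1]
[0.4865 0.1758 0.0716] [-1.7 -0.6 10.8]
39.725
```

Run:
```python
from h import *
import pickle
s=np.load("seat.npy")
robot.servo_line([.4863,.1758,.165],v=.12)
robot.servo_line([.4927,-.1799,.165],v=.18)
robot.servo_line([.4927,-.1799,.132],v=.1);robot.dwell(.2)
print(s,robot.current_eef_pos(),robot.current_finger_gap(),robot.current_force(),robot.current_clock())
o={n:cam(n) for n in ["scene","side"]};T=[]
pickle.dump(o,open("v3.pkl","wb"))
for n,c in o.items():
    f=lambda z:px(c,[.4927,-.1799,z]); u=f(.075).astype(int);u0=u-[20,30]
    t=cv2.resize(c["pixels"][u0[1]:u0[1]+60,u0[0]:u0[0]+40],(400,600),interpolation=cv2.INTER_CUBIC)
    for z in (.056,.071,.107,.121): cv2.circle(t,tuple(((f(z)-u0+.5)*10).astype(int)),3,(0,255,0),-1)
    T.append(t)
cv2.imwrite("pics/v3.png",np.hstack(T))
```

```text
[ 0.49271064 -0.17992595  0.06718015  0.01199119] [ 0.49296837 -0.18004115  0.13262727] 0.011976823935044333 [ 0.26656293 -0.36812759 -1.73034961] 43.4667
```

View pics/v3.png

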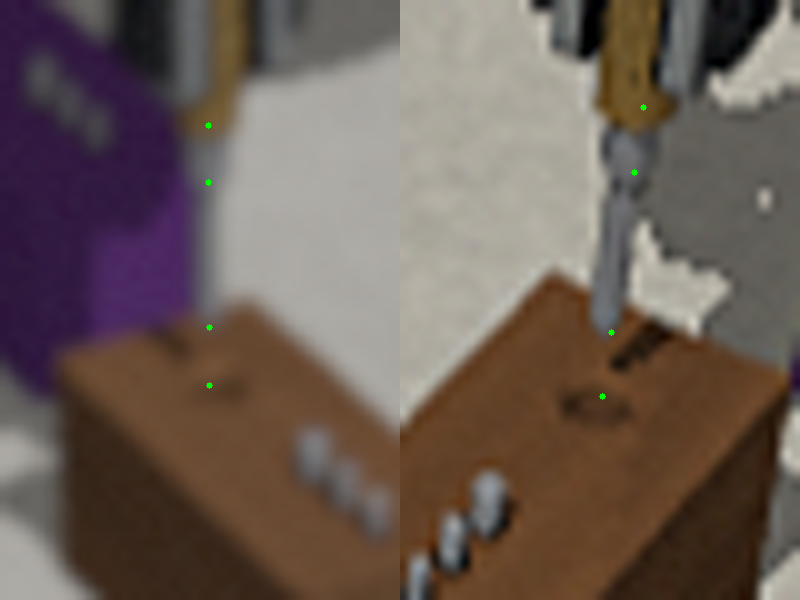

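Run:
```python
from h import *
X,Y=.4927,-.1799
robot.dwell(.1);f0=np.mean([(robot.dwell(.02),robot.current_force())[1] for _ in range(4)],0);np.save("f1.npy",f0)
for z in [.115,.108,.1,.09,.083,.079,.075,.071]:
    hit=robot.servo_line([X,Y,z],v=.04,max_force=3.5)
    s=np.mean([(robot.dwell(.02),robot.current_force())[1] for _ in range(2)],0)-f0
    print(z,hit,np.round(robot.current_eef_pos(),4),s.round(1))
    if hit: break
print(robot.current_clock())
```

```text
0.115 False [ 0.4928 -0.1799  0.1151] [ 0.5 -0.3  0.2]
0.108 False [ 0.4926 -0.1799  0.1079] [-0.2 -0.5  0. ]
0.1 False [ 0.4927 -0.1799  0.0999] [ 0.1 -0.5  0.3]
0.09 False [ 0.4927 -0.1799  0.0899] [ 0.4 -0.1 -0.2]
0.083 False [ 0.4926 -0.1799  0.0829] [-0.  -0.5  0.2]
0.079 False [ 0.4926 -0.1798  0.0789] [ 0.3 -0.2  0. ]
0.075 False [ 0.4927 -0.1799  0.0749] [ 0.3 -0.2  0.2]
0.071 False [ 0.4926 -0.1798  0.0708] [-0.4 -0.9 -0.4]
46.725
```

Entry is clean. Next I lower to shoulder contact, in small steps.

Run:
```python
from h import *
X,Y=.4927,-.1799;f0=np.load("f1.npy");z=.071
while z>.0625:
    z-=.0004
    robot.servo_line([X,Y,z],v=.02,max_force=6)
    s=np.mean([(robot.dwell(.02),robot.current_force())[1] for _ in range(2)],0)-f0
    print(round(z,4),np.round(robot.current_eef_pos(),4),s.round(1))
    if s[2]>4: break
print(robot.current_clock())
c=cam("side");cv2.imwrite("pics/s1.png",cv2.resize(c["pixels"][150:250,300:400],(600,600),interpolation=cv2.INTER_CUBIC))
```

```text
0.0706 [ 0.4927 -0.1799  0.0707] [ 0.4  0.4 -0.4]
0.0702 [ 0.4927 -0.1799  0.0702] [ 0.6 -0.3  0.3]
0.0698 [ 0.4927 -0.1799  0.0698] [ 0.3 -0.7  0.1]
0.0694 [ 0.4927 -0.1799  0.0694] [ 0.3 -0.2  0.1]
0.069 [ 0.4927 -0.1799  0.069 ] [ 0.4 -0.   0. ]
0.0686 [ 0.4927 -0.1799  0.0686] [ 0.4 -0.3 -0.4]
0.0682 [ 0.4927 -0.1799  0.0682] [0.7 0.  0.4]
0.0678 [ 0.4927 -0.1799  0.0678] [-0.  -0.9  0.1]
0.0674 [ 0.4927 -0.1799  0.0674] [ 0.2  0.4 -0.1]
0.067 [ 0.4928 -0.1799  0.0672] [-1.5  0.4  4.5]
49.5583
```

View pics/s1.png

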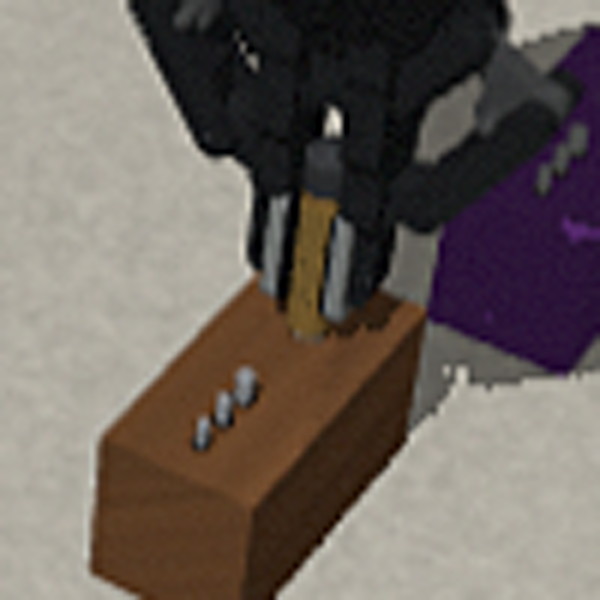

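Run:
```python
from h import *
robot.ungrasp();robot.dwell(.2)
p=robot.current_eef_pos();print(p)
robot.servo_line([.4927,-.1799,.25],v=.12);robot.dwell(.3)
print(robot.current_force(),robot.current_clock())
T=[]
for n,(x,y) in {"scene":(287,165),"side":(350,200)}.items():
    c=cam(n)
    for t in ["punch_grip","punch_nose"]:
        for d in robot.pinpoint(n,t)[:1]:print(n,t,w(c,d["xyz"]).round(4))
    T.append(cv2.resize(c["pixels"][y-45:y+55,x-50:x+50],(400,400),interpolation=cv2.INTER_CUBIC))
c=cam("wrist");u=px(c,[.4926,-.1799,.124]);print("cap px",u,"depth there",world(c,u))
cv2.imwrite("pics/e.png",np.hstack(T))
```

```text
[ 0.49268538 -0.17991012  0.06697933]
[ 0.36359394  0.04725882 -0.58841797] 52.4833
scene punch_grip [ 0.4948 -0.1796  0.084 ]
scene punch_nose [ 0.4918 -0.1823  0.0441]
side punch_grip [ 0.4954 -0.1774  0.0849]
side punch_nose [ 0.4935 -0.1772  0.039 ]
cap px [275.52071836 201.2419765 ] depth there [ 0.49260372 -0.17941562  0.1255568 ]
```

View pics/e.png

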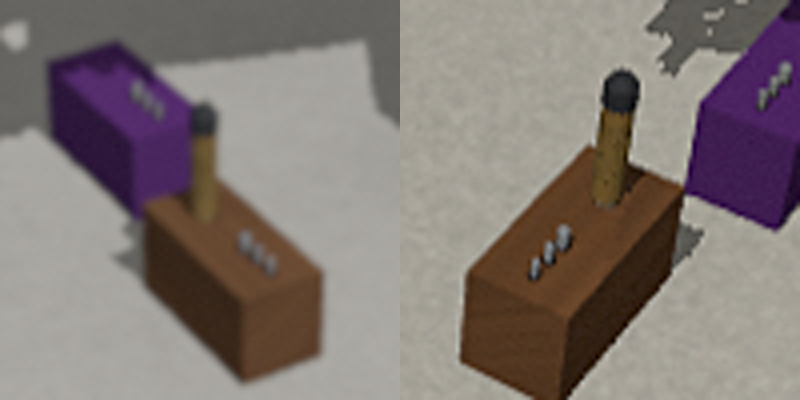

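Run:
```python
from h import *
for n,(x,y) in {"scene":(287,155),"side":(355,182)}.items():
    a=cv2.imread(f"pics/{n}0.png");b=cam(n)["pixels"]
    g=lambda i:cv2.cvtColor(i,cv2.COLOR_BGR2GRAY)
    t=g(a)[y-14:y+22,x-7:x+8];r=g(b)[y-18:y+26,x-11:x+12]
    up=lambda i:cv2.resize(i,None,fx=8,fy=8,interpolation=cv2.INTER_CUBIC)
    m=cv2.matchTemplate(up(r),up(t),cv2.TM_CCOEFF_NORMED);_,v,_,l=cv2.minMaxLoc(m)
    print(n,"punch shift px",(np.array(l)/8-4),round(v,3))
    # control: block and bystanders
    D=cv2.absdiff(a,b).max(2);print({k:int(np.median(D[yy-8:yy+8,xx-8:xx+8])) for k,(xx,yy) in (dict(dropper=(281,255),dish=(187,223),spare=(305,367)) if n=="scene" else dict(dropper=(231,240),dish=(253,174),spare=(104,315))).items()})
print(robot.current_clock())
```

```text
scene punch shift px [-0.25  0.  ] 0.998
{'dropper': 5, 'dish': 5, 'spare': 5}
side punch shift px [-0.25  -0.125] 0.985
{'dropper': 5, 'dish': 5, 'spare': 5}
52.9333
```

The punch stands within a quarter pixel of where it began, and the bystanders are unchanged.

```bash
python3 -c "
from cell import robot
robot.sign_off();print(robot.current_clock())"
```

```text
the job is handed in; nothing more can be done
the job is handed in; nothing more can be done
```

I took the punch from the brown stand, pressed it through the guide bush until the spring snapped, put it back in the same hole and handed the job in at about 53 s.

- **Press:** The point touched the blank with the TCP at about z = 0.081. The push built to about 15.8 N at most, then fell to about 9.2 N, which I took as the snap.
- **Past the snap:** I added two 0.2 mm steps to confirm it. The force rose to about 10.8 N while the tool moved only about 0.1 mm, so the plunger was at its stop. All readings stayed well under the 25 N ramming limit.
- **Back in the stand:** The shoulder touched at z = 0.0672, the same height as at the grasp. After release the punch was within 0.25 px of its first position in both fixed cameras, which is roughly 0.5 mm. The dropper, dish and spare blank were unchanged at the spots I compared.

**Checks that disagreed:**
- The two fixed cameras showed the point about 0.8 mm to the +x side of the bush, against the wrist camera's fix. I shifted 0.6 mm and it went in with no contact force.
- The TCP travelled about 9.5 mm from contact to the end, more than the plunger's 8.5 mm. I put that down to give in the pads, since the seating height showed no lasting slip in the grip.
- The sideways force reached about 3 N near the end of the press, so the punch may have leaned very slightly on the bush.

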